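Start the aligner curing unit

ROBOT

A 6-joint arm with a two-finger parallel gripper is mounted at the origin on a cart in front of the work surface, level with it; the furniture and walls round the work are solid. World frame = base frame: x ahead of the robot, y to its left, z up, the work surface at z = 0. Lengths are in m, angles in rad, forces in N, time in s.
With the tool pointing down it reaches from about 0.2 to 0.875 m from the base axis. Payload 3.4 kg.
Tool frame: the origin (TCP) lies between the finger pads; the fingertips stand 25 mm ahead of it and the grasp point (between the pads) lies 6 mm ahead of it (r.nose_length is the z of the fingertips in the tool frame, in m); z points along the fingers, y is the line along which they close (so a half turn about z gives the same grasp; the last joint's range is limited). The gripper opens to 94 mm and grips with 3 to 60 N. Pads are 16 mm wide; open, the fingers measure 119 mm over their backs; the gripper's body (75 mm by 177 mm) begins 78 mm behind the grasp point.
Start: joints at [-1.391, 0.276, 1.505, -0, 1.361, -0.121], TCP at [0.17, -0.549, 0.23] pointing down, gripper open.
Joint ranges: [-2.89, 2.89], [-0.75, 2.08], [0.22, 2.7], [-1.18, 4.32], [0.11, 2.71], [-2.7, 2.7]. Speed limits (rad/s): [2.57, 2.57, 3.14, 3.14, 3.14, 3.14].

INTERFACE

Orientations are given as a unit quaternion [w, x, y, z].
In Python, from plant import r, gripper_to, inverse_kinematics, vision, models, telemetry gives the robot as it stands. Calls block until the motion is done:
- r.move_to(position, orientation): joint-space move of the TCP to a pose.
- r.move_l(position, rot=None, vel=0.15, guard=None): straight line of the TCP; rot=None keeps the orientation; vel is the mean speed in m/s. With guard (N) it stops when the force on the tool has changed by that much, and returns True; else False.
- r.movej(angles): joint-space move.
- gripper_to(opening, f_grip=None): finger opening in m; f_grip is the grip in N (None keeps the last); returns when the fingers have stopped.
- r.hold(seconds).
- inverse_kinematics(position, orientation): joint angles nearest the present ones, or None.
- vision.snapshot(name): name is "side" or "top"; returns the picture (384x512x3 uint8, red, green, blue); there is no depth.
- vision.get_calibration(name): a dict with "fx", "fy", "cx", "cy" (pixels), "D" ([k1, k2, p1, p2, k3] as OpenCV has them; the pictures are not rectified), "position" and "orientation" of the camera in the world. Camera axes: x right, y down, z forward; pixel columns grow to the right and rows downward; lengths in m; the calibration is good to about 2 mm. A picture is of the moment at which its call begins. get_calibration takes no time and is no camera call.
A pose or a line that the arm cannot do raises r.PlanningError and nothing moves.
- r.sign_off(): hands the job in; it is judged then, once.
Trained networks look in the newest picture that a camera, given by its name, has taken for a name from the list of things; names that differ only in an ending like _2 or _b are one class to them, and where a whole thing is asked for, a point or a joint stands for the part that bears it (a point fixed in the world has none). Each returns a list of dicts, best first, with "score" (0 to 1); they miss things now and then, are a little off and sometimes report something else, mostly with a low value. They report only what shows in the picture. A call takes as long as a camera call. They do not tell look-alikes from the thing itself.
- models.boxes_of(thing, camera): "at" ([x, y, z] in m, in world coordinates, good to about 4 mm: the middle of the surface that is visible of it).
- models.regions_of(thing, camera): "pixels" (384x512 bool, what is visible of it).
- models.mark_of(thing, camera): "at" ([x, y, z] in m, in world coordinates, good to about 4 mm: a listed point, or the origin of a listed thing).
Readings, each from a call of its own:
- telemetry.current_t(): time.
- telemetry.current_joints(): joint angles.
- telemetry.current_dq(): joint speeds.
- telemetry.current_joint_efforts(): joint torques, N m.
- telemetry.current_ee_pos(): TCP position.
- telemetry.current_tool_rot(): TCP orientation.
- telemetry.current_wrist_force(): force on the tool from outside, world axes, zero at the start.
- telemetry.current_torque(): the same for the moment, N m.
- telemetry.current_opening(): finger opening in m.
- telemetry.current_finger_force(): force on a finger pad.
Only numpy, scipy, OpenCV 4.12 (cv2) and the standard library are available. Lean on these libraries where they do the work, as an engineer would, in place of code of your own. Each camera call takes 0.05 s, during which the arm holds its last target. There are 200 camera calls.

TASK

Start the curing unit using only your closed fingertips: push its open lid fully shut, then tip the rocker switch over by pressing its raised end right down, and then press the round key fully home and let it come back up. Do it in that order, do not press the square key, and leave the cast in the chamber and the things round the unit where they are - nothing is to be gripped or lifted. Finish clear of everything.

Things in the scene. Friction and masses are not known exactly. Their poses are not given: they have to be found in the camera images.
- curing_unit: Low white plastic curing unit fixed to the bench, 200 mm deep (x) and 210 mm wide (y). Origin: centre of its underside on the bench; its x axis points from the control deck (front, facing the robot) to the lid hinge (back), y to the left, z up. The grey control deck is its front 80 mm (x = -100 to -20 mm), top 41 mm above the bench; behind it is the open-topped chamber (x = -20 to 100 mm, rim 52 mm above the bench) with the lid.
- lid (a joint): angle of the grey lid, a flat plate 118 x 210 x 8 mm with an amber window, hinged at the back of the chamber: 0 = shut flat (its top 60.5 mm above the bench), grows as the free front edge rises; starts 0.5 to 0.85 rad open. A stiff hinge holds it at any angle; about 1 to 4 N straight down near the free edge pushes it shut, and at 0 it stops firmly.
- lid_edge (a point): middle of the lid's top surface, 5 mm behind its free front edge, 115 mm from the hinge; it moves with the lid. Shut, it lies at unit x = -16.5 mm.
- lid_hinge (a point): middle of the lid's hinge axis, at unit x = +98.5 mm, 56.5 mm above the bench; the axis runs along the unit's y
- rocker_module: a 56 x 50 mm control module on the deck, told apart by its moving part; the three modules sit in the three places of the deck row in any order (62 mm apart). Origin: centre of its underside, on the deck, 41 mm above the bench; axes as the curing unit's. This one carries the rocker switch.
- rocker (a joint): angle of the rocker switch: about 0 (to 0.06) = off, its end nearer the robot (unit -x) raised and its far half flat; 0.4 = on, the near half pressed down flat and the far half raised. About 3 N on the raised end tips it; it stays where it is left.
- rocker_raised_end (a point): on the surface of the rocker's raised half (with a small raised bar across it), 19 mm from the pivot towards the robot; the place to press. The rocker is two faces 24 mm long and 20 mm wide that meet at the pivot, 55 mm above the bench; off, the raised end stands 64 mm above the bench, on, it is 55 mm above it.
- round_module: a 56 x 50 mm control module on the deck, told apart by its moving part; the three modules sit in the three places of the deck row in any order (62 mm apart). Origin: centre of its underside, on the deck, 41 mm above the bench; axes as the curing unit's. This one carries the round key.
- round_key (a joint): travel of the round key (diameter 27 mm): 0 = up, 0.006 m = fully home; it springs back. 1.2 N starts it, 4.8 N brings it home, where it stops firmly.
- round_key_top (a point): centre of the round key's top, 59 mm above the bench when up; its bezel is 11 mm lower
- square_module: a 56 x 50 mm control module on the deck, told apart by its moving part; the three modules sit in the three places of the deck row in any order (62 mm apart). Origin: centre of its underside, on the deck, 41 mm above the bench; axes as the curing unit's. This one carries the square key.
- square_key (a joint): travel of the square key (25 x 25 mm), not to be pressed: 0 = up, 0.006 m = fully home; it springs back
- square_key_top (a point): centre of the square key's top, 59 mm above the bench when up
- dental_cast: horseshoe-shaped cast of a dental arch, 57 x 66 x 21 mm, lying loose in the chamber well below the lid; origin at the centre of its underside
- tub: round putty tub with a lid, 67 mm across and 48 mm high, loose, left of the unit; origin at the centre of its underside
- nose_pliers: pliers, 55 x 199 x 12 mm, lying loose to the right of the unit; origin at the centre of the underside, its y axis along them
- black_marker: black marker pen, 13 x 136 x 14 mm, lying loose to the right of the pliers; origin at the centre of the underside, its y axis along it
Mind the look-alikes: they are no part of the job. What is shaped like the dental_cast but green or orange is not meant.

How it is judged:
On the way, in this order (a step that is already met when the one before it is completed fails the run):
1. the lid is pushed shut (value of joint lid below 0.05 rad), for 0.2 s.
2. the rocker is tipped on (value of joint rocker above 0.3 rad), for 0.2 s.
3. the round key is pressed home (value of joint round_key above 0.0045 m), for 0.1 s.
At the end, for the whole second after the job is handed in: lid shut (within 0.06 rad), rocker tipped on (over 0.3 of 0.4 rad), round key pressed over 4.5 mm after that and back up (within 1 mm), square key up, the cast at rest within 15 mm of its start in the chamber, and the tub, pliers and marker within 20 mm of where they were (value of joint lid below 0.06 rad and value of joint rocker above 0.3 rad and value of joint each of round_key, square_key below 0.001 m and horizontal distance between dental_cast and lid_hinge below 0.12 m and distance of dental_cast from where it was at the start of the episode below 0.015 m and linear speed of dental_cast below 0.02 m/s and distance of each of tub, nose_pliers, black_marker from where it was at the start of the episode below 0.02 m); the robot touches nothing.
It fails at once if the square key is pressed (over 2 mm) (value of joint square_key above 0.002 m).
It fails at once if the round key is pressed (over 3 mm) before the lid is shut and the rocker is on (value of joint round_key above 0.003 m and (value of joint lid above 0.06 rad or value of joint rocker below 0.3 rad)).
It fails at once if the rocker is tipped on before the lid is shut (value of joint rocker above 0.3 rad and value of joint lid above 0.06 rad).
It fails at once if the cast in the chamber is shifted or lifted (over 15 mm) (distance of dental_cast from where it was at the start of the episode above 0.015 m).
It fails at once if a thing beside the unit is shifted or lifted (over 20 mm) (distance of any of tub, nose_pliers, black_marker from where it was at the start of the episode above 0.02 m).
It also fails if it takes over 53 s, if anything falls off the work surface, if the arm or the gripper's body presses on something with over 40 N, if the wrist force passes 120 N, or if a joint passes its speed limit or range.

## Working session

There is one attempt and no reset: what is moved stays moved. The work goes in short steps, each a Python script; the robot and the scene stay as the last script left them, time stands still between calls to the robot, and variables do not carry over. Pictures are saved under pics/ and viewed, at most 10 in all, crops included, and the job is handed in when it is done.

```bash
mkdir -p pics; python3 - <<'E'
from plant import r, vision, models, telemetry
import cv2
for c in ("top","side"):
    cv2.imwrite(f"pics/{c}0.png",cv2.resize(vision.snapshot(c)[:,:,::-1],(800,600)))
    for n in ("curing_unit","lid_edge","lid_hinge","rocker_raised_end","round_key_top","square_key_top","rocker_module","round_module","square_module","dental_cast","tub","nose_pliers"):
        print(c,n,[( [round(float(v),4) for v in d["at"]],round(d["score"],2)) for d in models.mark_of(n,c)[:3]])
print(telemetry.current_t(), r.nose_length, telemetry.current_tool_rot())
E
```

```text
top curing_unit [([0.5605, -0.1309, -0.0019], 0.7)]
top lid_edge [([0.5654, -0.134, 0.1227], 0.79), ([0.6601, -0.1556, 0.0584], 0.2)]
top lid_hinge [([0.66, -0.156, 0.0585], 0.92)]
top rocker_raised_end [([0.4749, -0.1707, 0.0627], 0.52)]
top round_key_top [([0.5239, -0.0519, 0.0584], 0.58), ([0.5625, -0.1289, -0.003], 0.23)]
top square_key_top [([0.5117, -0.1184, 0.0579], 0.63)]
top rocker_module [([0.4908, -0.1772, 0.0419], 0.97)]
top round_module [([0.5227, -0.0577, 0.0428], 0.82)]
top square_module [([0.5086, -0.1113, 0.0385], 0.6)]
top dental_cast [([0.7627, -0.1039, -0.0017], 0.76), ([0.7748, -0.2051, -0.0028], 0.73), ([0.7259, -0.3193, 0.002], 0.71)]
top tub [([0.5386, 0.0573, -0.0023], 0.85)]
top nose_pliers [([0.5346, -0.3054, -0.0007], 0.66)]
side curing_unit [([0.5622, -0.1291, -0.0038], 0.83)]
side lid_edge [([0.5686, -0.1297, 0.1184], 0.59)]
side lid_hinge [([0.6587, -0.1503, 0.0584], 0.72)]
side rocker_raised_end [([0.4749, -0.1707, 0.0602], 0.62)]
side round_key_top [([0.5222, -0.0546, 0.0645], 0.37)]
side square_key_top [([0.5126, -0.1147, 0.0582], 0.4)]
side rocker_module [([0.4832, -0.3724, 0.0016], 0.75), ([0.4946, -0.1751, 0.0391], 0.55)]
side round_module [([0.5221, -0.0546, 0.0435], 0.71)]
side square_module [([0.5085, -0.1151, 0.0391], 0.55)]
side dental_cast [([0.5978, -0.1611, 0.0206], 0.65), ([0.7642, -0.0965, 0.0015], 0.65), ([0.7268, -0.3277, -0.0008], 0.52)]
side tub [([0.539, 0.0598, -0.0031], 0.72)]
side nose_pliers [([0.535, -0.313, -0.0043], 0.52)]
1.3 0.025 [ 6.74487318e-05  9.88710862e-01  1.49835997e-01 -6.44215686e-06]
```

View pics/top0.png

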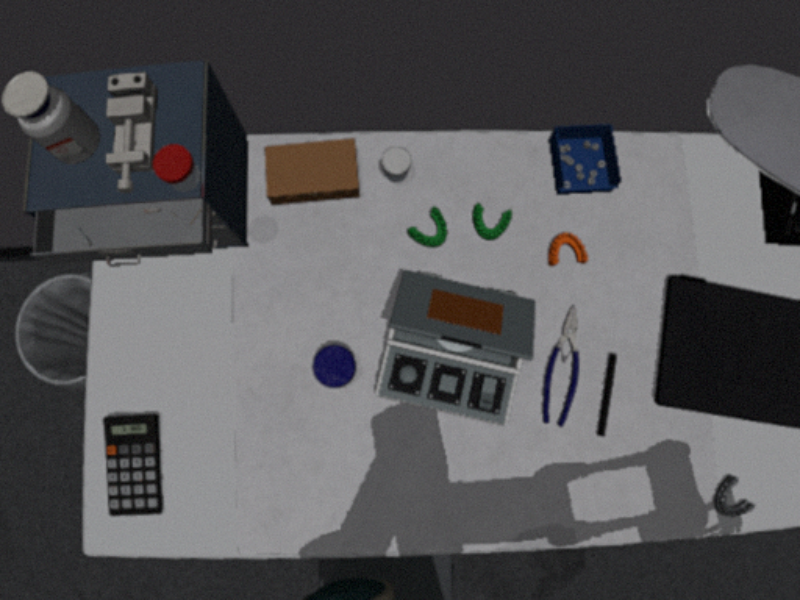

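View pics/side0.png

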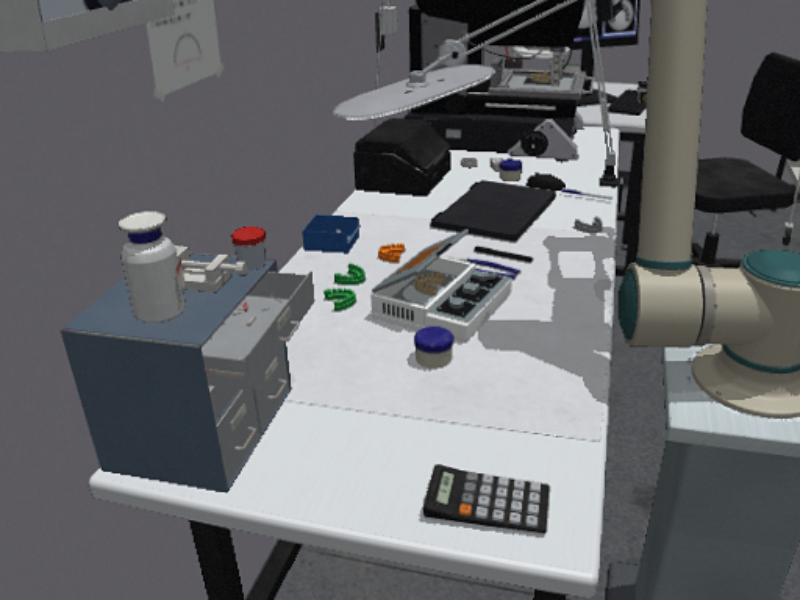

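The pictures match the network marks. In the top view (800x600) the unit is at about (455,345) with the lid open; the round key is left at (408,373), the square key in the middle at (448,382) and the rocker right at (487,392). The green and orange arches behind are look-alikes; the cast itself shows inside the chamber in the side view. I'll fit the unit pose and go to shut the lid.

```bash
cat > h.py <<'E'
import numpy as np
from scipy.optimize import least_squares
from plant import r, gripper_to, inverse_kinematics, vision, models, telemetry
# unit-frame xy -> observed world xy (top/side means)
obs=[((0,0),(.5614,-.1300)),((.0985,0),(.6594,-.1532)),(('m',0),(.5086,-.1133)),(('m',.062),(.5224,-.0560)),(('m',-.062),(.4925,-.1762)),
     (('m',0),(.5121,-.1165)),(('m',.062),(.5231,-.0532)),(('r',-.062),(.4749,-.1707))]
def W(p,xy): 
    c,s=np.cos(p[2]),np.sin(p[2]); return np.array([p[0]+c*xy[0]-s*xy[1],p[1]+s*xy[0]+c*xy[1]])
def res(p):
    return np.concatenate([W(p,({'m':p[3],'r':p[3]-.019}.get(a,a),b))-o for (a,b),o in obs])
fit=least_squares(res,[.56,-.13,-.24,-.06]); P=fit.x
a=P[2]/2; Q=[0,np.cos(a),np.sin(a),0]       # tool down, closing line along unit y
def tcp(x,y,ztip): return [*W(P,(x,y)),ztip+r.nose_length]
E
python3 - <<'E'
from h import *
np.set_printoptions(precision=4,suppress=True)
print(P,fit.fun*1000)
gripper_to(0.0)
print("opening",telemetry.current_opening())
q=inverse_kinematics(tcp(.01,0,.19),Q); print(q)
r.move_to(tcp(.01,0,.19),Q)
print(telemetry.current_ee_pos(),telemetry.current_t(),telemetry.current_wrist_force())
for c in("top","side"):
    vision.snapshot(c)
    for n in("lid_edge","lid_hinge","round_key_top","rocker_raised_end"): print(c,n,[(np.array(d["at"]),round(d["score"],2)) for d in models.mark_of(n,c)[:1]])
E
```

```text
[ 0.5628 -0.1289 -0.2463 -0.0559] [ 1.4022  1.068  -1.0707  0.2508  0.0158 -2.0086  1.3332  0.8201  0.9984
  0.7627 -3.4842  1.1914  0.6332 -1.9799  0.1719 -0.1046]
opening 0.0003386158962259347
[-0.344   0.3033  1.5041 -0.      1.3342  1.4731]
[ 0.5724 -0.1322  0.215 ] 4.8 [ 0.0542  0.5408 -0.0033]
top lid_edge [(array([ 0.5662, -0.1342,  0.1258]), 0.83)]
top lid_hinge [(array([ 0.5065, -0.1102,  0.0391]), 0.4)]
top round_key_top [(array([ 0.5253, -0.0506,  0.0595]), 0.38)]
top rocker_raised_end [(array([ 0.4767, -0.1717,  0.0627]), 0.49)]
side lid_edge [(array([ 0.568 , -0.1296,  0.1189]), 0.73)]
side lid_hinge [(array([ 0.6618, -0.1506,  0.0605]), 0.6)]
side round_key_top [(array([ 0.4817, -0.3733,  0.0026]), 0.61)]
side rocker_raised_end [(array([ 0.5236, -0.0568,  0.0437]), 0.54)]
```

```bash
python3 - <<'E'
from h import *
np.set_printoptions(precision=4,suppress=True)
def pt(th,dz=0): return tcp(.0985-.111*np.cos(th)+.008+.004*np.sin(th),0,.0565+.111*np.sin(th)+.004*np.cos(th)+dz)
r.move_l(pt(.57,.012),vel=.1)
for th in (.57,.43,.3,.17,.06):
    g=r.move_l(pt(th),vel=.05,guard=15); print(th,g,telemetry.current_wrist_force())
    if g: break
else:
    g=r.move_l(pt(0,-.004),vel=.02,guard=12); print("end",g,telemetry.current_wrist_force())
p=telemetry.current_ee_pos(); print(p, p[2]-.025, telemetry.current_t())
r.hold(.3)
E
```

```text
0.57 False [ 0.0854 -0.6584 -0.0489]
0.43 False [-0.4921  0.7404 -1.206 ]
0.3 False [0.1729 0.3614 0.2778]
0.17 False [-0.4583  0.3959  0.5208]
0.06 False [-0.8975 -0.533  -0.3875]
end True [-0.5475  0.4888  6.5377]
[ 0.5587 -0.1279  0.0857] 0.060690705446694575 8.5833
```

```bash
python3 - <<'E'
from h import *
import cv2
p=telemetry.current_ee_pos(); r.move_l([p[0],p[1],.13],vel=.1)
r.move_l(tcp(P[3]-.019,-.062,.085),vel=.15)
r.hold(.1)
im=vision.snapshot("side")[:,:,::-1]; cv2.imwrite("pics/side1.png",cv2.resize(im[130:230,220:350],(780,600),interpolation=cv2.INTER_CUBIC))
for c in("top","side"):
    vision.snapshot(c)
    for n in("lid_edge","rocker_raised_end"): print(c,n,[(np.round(d["at"],4),round(d["score"],2)) for d in models.mark_of(n,c)[:1]])
print(telemetry.current_t(),telemetry.current_ee_pos())
E
```

```text
top lid_edge [(array([ 0.5474, -0.1271,  0.0602]), 0.8)]
top rocker_raised_end []
side lid_edge [(array([ 0.5509, -0.1268,  0.0557]), 0.67)]
side rocker_raised_end [(array([ 0.4755, -0.1707,  0.0623]), 0.42)]
10.725 [ 0.4753006  -0.17064736  0.1099852 ]
```

View pics/side1.png

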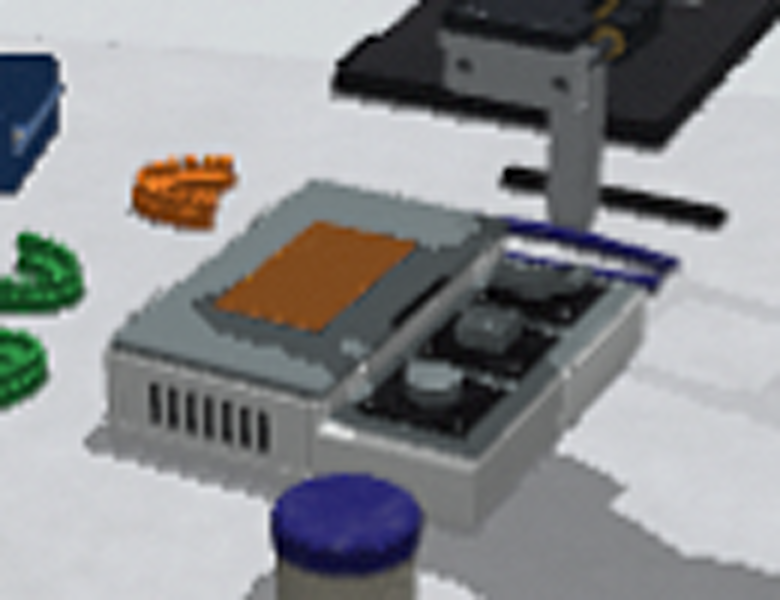

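The crop shows the lid flat and shut (amber window at about (315,275)), with the fingertips at (575,225) above the rocker at (540,280). Next I press the rocker.

```bash
python3 - <<'E'
from h import *
import cv2
x=P[3]-.019
r.move_l(tcp(x,-.062,.068),vel=.06,guard=12)
g=r.move_l(tcp(x,-.062,.052),vel=.02,guard=12); r.hold(.3)
print(g,telemetry.current_ee_pos()-np.array([0,0,.025]),telemetry.current_wrist_force())
p=telemetry.current_ee_pos(); r.move_l([p[0],p[1],.115],vel=.1)
r.move_l(tcp(P[3],.062,.085),vel=.15); r.hold(.1)
im=vision.snapshot("side")[:,:,::-1]; cv2.imwrite("pics/side2.png",cv2.resize(im[150:220,270:350],(686,600),interpolation=cv2.INTER_CUBIC))
for n in("rocker_raised_end",): print(n,[(np.round(d["at"],4),round(d["score"],2)) for d in models.mark_of(n,"side")[:1]])
print(telemetry.current_t(),telemetry.current_ee_pos())
E
```

```text
True [ 0.47408079 -0.1706437   0.05517252] [-0.74777721  1.0669717   5.82459387]
rocker_raised_end [(array([ 0.4741, -0.1703,  0.0571]), 0.49)]
13.8 [ 0.52354311 -0.05588009  0.11003379]
```

View pics/side2.png

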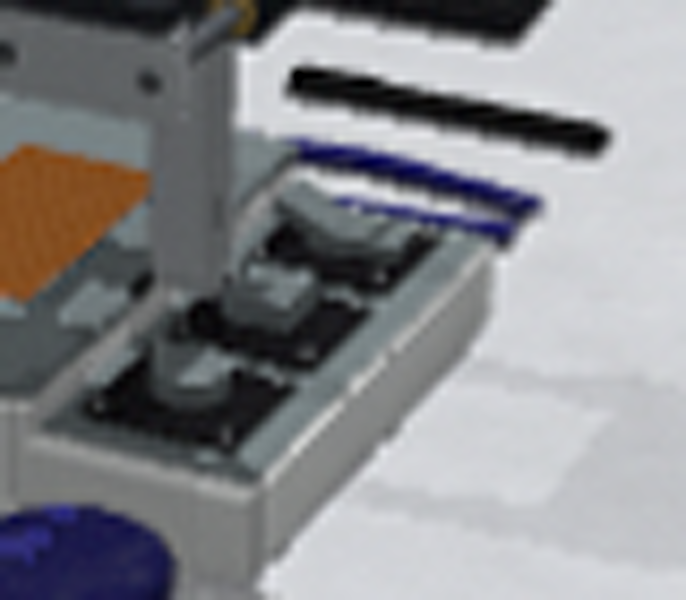

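The crop shows the rocker tipped: its far half stands up at about (310,205) and its near half is flat at (385,235). The fingertip stopped at 55 mm, which fits. The fingers now hang above the round key at (190,370). Next I press it.

```bash
python3 - <<'E'
from h import *
import cv2
x=P[3]
r.move_l(tcp(x,.062,.062),vel=.06,guard=12)
g=r.move_l(tcp(x,.062,.050),vel=.015,guard=14); r.hold(.3)
print(g,telemetry.current_ee_pos()-np.array([0,0,.025]),telemetry.current_wrist_force())
E
```

```text
True [ 0.52414117 -0.05523835  0.05321612] [-1.19638644  1.22995744  6.01478494]
```

```bash
python3 - <<'E'
from h import *
import cv2
p=telemetry.current_ee_pos(); r.move_l([p[0],p[1],.20],vel=.12)
r.move_l([.36,-.10,.25],vel=.2); r.hold(.3)
a=vision.snapshot("side")[:,:,::-1]; b=vision.snapshot("top")[:,:,::-1]
f=lambda i:cv2.resize(i,(400,300),interpolation=cv2.INTER_CUBIC)
cv2.imwrite("pics/end.png",np.hstack([f(a[140:230,220:340]),f(b[170:275,200:340])]))
for n in("tub","nose_pliers","black_marker","round_key_top","square_key_top","lid_edge"):print(n,[np.round(d["at"],4) for c in("top","side") for d in models.mark_of(n,c)[:1]])
print(telemetry.current_t(),telemetry.current_wrist_force())
E
```

```text
tub [array([ 0.5367,  0.0577, -0.0035]), array([ 0.5391,  0.0584, -0.002 ])]
nose_pliers [array([ 5.302e-01, -3.098e-01,  1.000e-04]), array([ 0.5364, -0.3095, -0.0013])]
black_marker [array([ 0.4876, -0.3785,  0.0011]), array([ 4.851e-01, -3.762e-01,  4.000e-04])]
round_key_top [array([ 0.5224, -0.0542,  0.0625]), array([ 0.4827, -0.3755,  0.0021])]
square_key_top [array([ 0.5098, -0.1151,  0.056 ]), array([ 0.5062, -0.1169,  0.0571])]
lid_edge [array([ 0.5448, -0.1282,  0.0626]), array([ 0.551 , -0.1236,  0.0568])]
18.4833 [-0.53307015  0.46778112  0.58809126]
```

View pics/end.png

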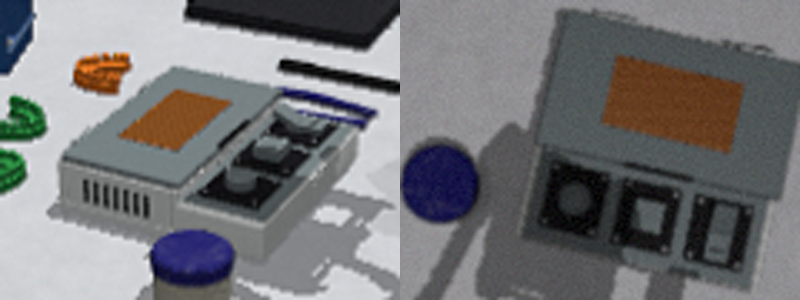

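The final views show the lid shut, the rocker's far end raised at (295,118) and both keys up at (240,180) and (272,150). The tub, pliers and marker are in place, and the arm is clear.

```bash
python3 -c "
from plant import r
print(r.sign_off())"
```

```text
the job is handed in; nothing more can be done
None
```

I pushed the lid shut, tipped the rocker on, and pressed the round key home and let it come back up, in that order; the last pictures, at 18.5 s of the 53 s, show both keys up, the tub, pliers and marker in place and the arm clear. The job is handed in, but no verdict came back and the cast could not be seen under the shut lid.

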